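# Load a transducer disc in the contact-test fixture and pin its swing bar

## Robot

A 6-joint arm with a two-finger parallel gripper is mounted at the origin on a cart in front of the work surface, level with it; the furniture and walls round the work are solid. World frame = base frame: x ahead of the robot, y to its left, z up, the work surface at z = 0. Lengths are in m, angles in rad, forces in N, time in s.
With the tool pointing down it reaches from about 0.3 to 0.875 m from the base axis. Payload 6.4 kg.
Tool frame: the origin (TCP) lies midway between the tips of the shut fingers; the grasp point (between the pads) lies ctrl.grip_point_offset behind it (ctrl.grip_point_offset is the distance from the TCP to the grasp point, in m); z points along the fingers, y is the direction in which the jaws open and shut (so a half turn about z gives the same grasp; the last joint's range is limited). The gripper opens to 85 mm and grips with 20 to 120 N. Pads are 22 mm wide; open, the fingers measure 114 mm over their backs; the gripper's body (76 mm by 85 mm) begins 54 mm behind the grasp point. The pads swing forward as they close: fully open they stand 13 mm farther back than shut.
Start: joints at [-1.497, 0.181, 1.607, -0, 1.354, -0.206], TCP at [0.159, -0.553, 0.231] pointing down, gripper open.
Joint ranges: [-2.99, 2.99], [-0.89, 2.07], [0.3, 2.58], [-1.14, 4.28], [0, 2.63], [-3.12, 3.12]. Speed limits (rad/s): [2.57, 2.57, 3.01, 3.14, 3.14, 3.14].

## Interface

Orientations are given as a unit quaternion [w, x, y, z].
In Python, from bench import ctrl, viewer gives the robot as it stands.
- The arm moves only by the shell command python3 -m handwheel 'ROWS' [OPENING]. ROWS is JSON, a list of rows, each an object with "travel": the shift along the tool's x, y, z as a fraction of full scale, a list of three; "dr": the turn, a rotation vector about the tool's x, y, z as a fraction of full scale, a list of three. A call has 1 to 20 rows; each row shifts and turns the pose as measured when the row begins, along the tool's axes as they then stand; what a row does not reach is not made up. Full scale, the value 1, is 150 mm for a shift and 30 degrees for a turn. A row lasts 1/12 s, in which the tool goes at most 41.7 mm and 7.16 degrees, less where a joint would pass 70% of its speed; a pose out of reach is approached as far as the arm can. A call with a number of a shift or a turn outside -1 to 1 is refused whole. A call with a gripper value outside its range is refused whole. OPENING is the opening, from -1 (shut) to 1 (fully open), set as the call begins (- or left out, the last holds). The fingers move at their own pace and stop on an object; the grip force is fixed at half the most. Time passes only in rows, so rows that do not move let the fingers close. It gives the time, the measured TCP pose, the force and the opening at its end, in the units of the state.
- ctrl.get_obs(): the state, without advancing time (a new reading comes with each control period).
- viewer.camera(name): name is "scene" or "top" or "wrist"; returns the picture (480x640x3 uint8, red, green, blue); there is no depth.
- viewer.get_calibration(name): a dict with "camera_matrix" (3x3 intrinsics, pixels), "R" (3x3) and "t" (3): a world point X has camera coordinates R X + t. Camera axes: x right, y down, z forward; pixel columns grow to the right and rows downward; lengths in m; the calibration is good to about 2 mm. A picture is of the moment at which its call begins: read the wrist's pose just before it. get_calibration takes no time and is no camera call; for the wrist camera it gives the pose at the moment of the call.
- ctrl.hand_in(): hands the job in, once; it reports no verdict.
The state is a dict: "time_s": time; "q": joint angles; "dq": joint speeds; "joint_efforts": joint torques, N m; "eef_pos": TCP position; "eef_rot": TCP orientation; "wrist_force": force on the tool from outside, world axes, zero at the start; "torque": the same for the moment, N m; "opening": opening from 0.0 (shut) to 1.0 (fully open).
Only numpy, scipy, OpenCV 4.12 (cv2) and the standard library are available. Lean on these libraries where they do the work, as an engineer would, in place of code of your own. Each camera call takes 0.05 s, during which the arm holds its last target. There are 200 camera calls.

## Task

Load the contact-test fixture: slide the white ceramic disc across the fixture's plate, without picking it up off the plate, until it drops flat into the round pocket. Then swing the bar over it until the hole in the bar's end lines up with the holes in the fork, take the red-handled pin from its square stowage block and drive it down through fork and bar until its collar sits fully home on the fork. Leave everything else on the bench where it is.

Things in the scene. Friction and masses are not known exactly. Their poses are not given: they have to be found in the camera images.
- fixture: Dark grey test fixture, fixed. Origin on the table below the pocket's centre, z up. In its frame (mm): plate x -112..62, y -115..115, top z 20; -x is the free loading side; bar pivot at (0, 85), fork at (0, -85), stowage block at (-78, -75), two binding posts 40 high at (-92, 72) and (-92, 98). Bar knob and pin apart, nothing is higher than 63.
- pocket (a point): Centre of the round pocket's mouth, level with the plate's top (20 mm above the table). The pocket is 41 mm in diameter (disc: 38 mm) and 5 mm deep, with a 1 mm chamfer and a brass floor.
- disc_center (a point): Centre (half-way up) of the loose white ceramic disc with silvered top, 38 mm in diameter, 10 mm thick, about 60 g. It starts flat on the plate's loading side, centre 25 mm above the table; seated in the pocket its centre is at 20 mm and 5 mm of its rim stand above the plate. Grip it across its rim.
- bar (a joint): Swing bar's angle, rad. 0: over the pocket, its hole in line with the fork's; positive: open, towards the fixture's +x side (counter-clockwise from above). Starts at 0.8 to 1.25. Range -0.35 to 1.4: no stop at 0. Friction of 0.06 N m holds it. Steel, 24 mm wide, 8 mm thick, underside at 45 mm. White insulator under its middle passes 2.5 mm over a seated disc, hits an unseated one.
- bar_pivot (a point): Point on the bar's upright pivot axis, in the middle of the bar's thickness, 49 mm above the table. From here the bar runs 170 mm to its hole (which lies towards the fixture's -y at joint value 0).
- bar_knob (a point): Centre of the upper part of the black round knob standing on the bar, 115 mm from the pivot: grip or push the bar here. 73 mm above the table; the knob runs from the bar's top at 53 mm to 84 mm, 20 mm in diameter from 69 mm up, with a 16 mm waist below. It turns with the bar.
- bar_hole (a point): Centre of the 13.5 mm through hole in the free end of the bar, half-way through its thickness (49 mm above the table).
- fork_hole (a point): Centre of the mouth of the fork's upright holes, on top of the upper cheek, 63 mm above the table. Two steel cheeks, 26 x 30 mm, 8 mm thick (35 to 43 and 55 to 63 mm above the table), each with a 13.5 mm hole chamfered 1.5 mm; the bar's end passes between them. The spine behind them is no higher.
- stow_hole (a point): Centre of the mouth of the 13.5 mm hole in the aluminium stowage block (30 mm square), on its top face, 58 mm above the table; the pin starts here, upright, collar on the block.
- pin_grip (a point): Centre of the pin's red handle, an upright cylinder 19 mm in diameter and 26 mm high (13 mm up and down from here), gripped from above. Below it a steel collar, 25 mm in diameter and 4 mm thick, then the shank. Loose, about 70 g.
- pin_tip (a point): Tip of the pin, 53 mm below pin_grip along its axis (z, up). Shank 12 mm in diameter, 36 mm long below the collar; its last 6 mm taper to 6 mm. Home in the fork the tip is 27 mm above the table and pin_grip 80 mm; in the stowage block 22 and 75 mm.
- solder_spool: White spool of solder wire, 55 mm across the flanges, 44 mm high; a bystander. Origin under its middle, on the table.
- screwdriver: Screwdriver with red handle, 188 mm long, lying down; a bystander. Origin at the middle of its length, on the table.
- tweezers: Steel tweezers, 126 mm long, lying flat; a bystander. Origin at the middle of its length, on the table.
- marker: White marker pen with black cap, 130 mm long, lying down; a bystander. Origin at the middle of its length, on the table.
- loose_cap: Small green moulded cap standing on its foot, 36 mm across, 29 mm high; a bystander. Origin under its middle, on the table.
There are look-alikes about, which are no part of the job. What is meant by the part that bears disc_center is not orange, and is the larger of those in its own colour. Of the things that look like the part that bears pin_grip, the smaller one is meant.

How it is judged:
On the way, in this order (a step that is already met when the one before it is completed fails the run):
1. the disc lies seated in the pocket, with the bar still swung clear (z of disc_center in the frame of fixture below 0.0215 m and horizontal distance between disc_center and pocket below 0.004 m and value of joint bar above 0.3 rad), for 0.2 s.
2. the bar is over the seated disc with its hole in line with the fork's (z of disc_center in the frame of fixture below 0.0215 m and horizontal distance between disc_center and pocket below 0.004 m and value of joint bar between -0.03 and 0.03 rad), for 0.2 s.
At the end, for the whole second after the job is handed in: Disc flat in the pocket (within 1.5 mm of seated height, 4 mm of its axis); bar at rest, within 0.02 rad of in line with the fork; pin upright (0.1 rad) through fork and bar, axis within 4 mm of both holes, collar within 2 mm of the fork's top (z of disc_center in the frame of fixture below 0.0215 m and horizontal distance between disc_center and pocket below 0.004 m and value of joint bar between -0.02 and 0.02 rad and z of pin_tip in the frame of fixture below 0.0292 m and horizontal distance between pin_tip and fork_hole below 0.004 m and horizontal distance between pin_tip and bar_hole below 0.004 m and angle between pin_tip's own z axis and vertical below 0.1 rad and velocity of joint bar between -0.05 and 0.05 rad/s); the robot touches nothing.
It fails at once if the disc is picked up off the plate (more than 15 mm) (z of disc_center in the frame of fixture above 0.04 m).
It fails at once if a bystander is shifted by more than 2 cm (distance of any of solder_spool, screwdriver, tweezers, marker, loose_cap from where it was at the start of the episode above 0.02 m).
It also fails if it takes over 70 s, if anything falls off the work surface, if the arm or the gripper's body presses on something with over 40 N, if the wrist force passes 120 N, or if a joint passes its speed limit or range.

## Working session

There is one attempt and no reset: what is moved stays moved. The work goes in short steps, Python scripts to look and compute and a shell command to move; the robot and the scene stay as the last step left them, time stands still between calls to the robot, and variables do not carry over. Pictures are saved under pics/ and viewed, about 8 in all and at most 12, crops included, and the job is handed in when it is done.

```bash
mkdir -p pics; ls; python3 - <<'E'
from bench import ctrl, viewer
import cv2
o=ctrl.get_obs(); print(o, ctrl.grip_point_offset)
for n in ("scene","top"):
    im=viewer.camera(n); cv2.imwrite(f"pics/{n}0.png",im[:,:,::-1]); 
    c=viewer.get_calibration(n); print(n,c)
E
```

```text
pics
{'time_s': 0.0, 'q': array([-1.49733719e+00,  1.81508009e-01,  1.60801056e+00, -1.53285025e-05,
        1.35378705e+00, -2.06279103e-01]), 'dq': array([ 0.0006746 ,  0.00026504,  0.00010651, -0.00014203,  0.00095285,
        0.00047357]), 'joint_efforts': array([ 1.43492493e-04, -4.44878340e+01, -3.51337731e+01, -2.94541223e-04,
        9.10717790e-03,  1.39120723e-05]), 'eef_pos': array([ 0.15874243, -0.55208315,  0.23040149]), 'eef_rot': array([-8.55088032e-04,  9.90233657e-01,  1.39415103e-01,  4.93704027e-05]), 'wrist_force': array([-0.17866564, -0.23182784,  0.07872841]), 'torque': array([0.0713303 , 0.02285592, 0.01387406]), 'opening': 1.0020992339111465} 0.0187
scene {'camera_matrix': array([[546.70696701,   0.        , 304.4328812 ],
       [  0.        , 546.70696701, 228.49375014],
       [  0.        ,   0.        ,   1.        ]]), 'R': array([[ 0.6298128 , -0.77665001,  0.01227153],
       [-0.42088933, -0.35450699, -0.83497124],
       [ 0.65283077,  0.52071062, -0.55015674]]), 't': array([-0.48540189,  0.19260832,  0.8215961 ])}
top {'camera_matrix': array([[463.82233674,   0.        , 322.06548981],
       [  0.        , 463.82233674, 243.15708485],
       [  0.        ,   0.        ,   1.        ]]), 'R': array([[ 0.01253152, -0.99988948,  0.00799899],
       [-0.98310158, -0.01378142, -0.18254137],
       [ 0.18263143, -0.0055763 , -0.98316563]]), 't': array([-0.22723459,  0.49254858,  0.84647542])}
```

View pics/top0.png

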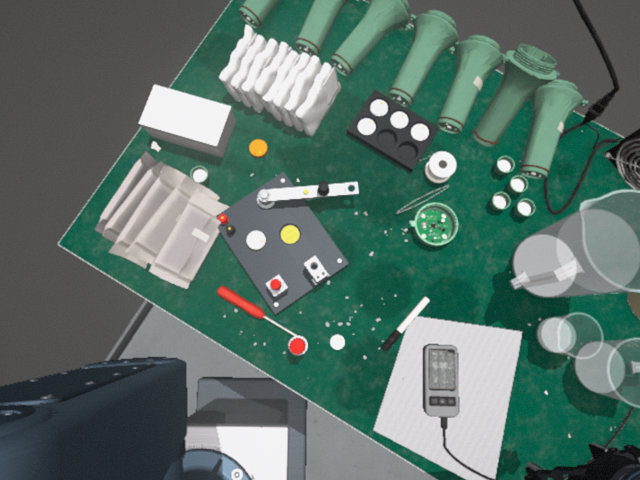

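View pics/scene0.png

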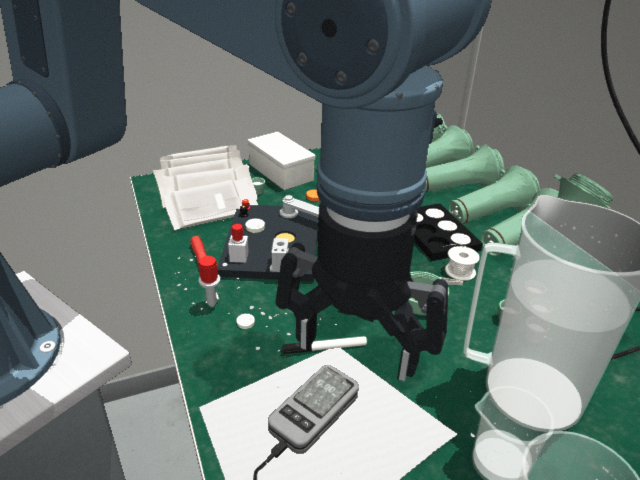

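Top view: the disc on the plate is at (256,240), the brass pocket at (290,234), the pin in its block at (277,286) and the fork at (316,268). The bar pivot is at (265,198), the knob at (323,189) and the bar hole at (353,188). 

Look-alikes:
- **Discs:** white at (337,342) and (200,174), and orange at (258,148). The one on the plate at (256,240) is the larger white one.
- **Pins:** a red pin at (298,346) looks larger and stands off the fixture. The smaller one, in the stowage block, is the one meant.

I'll confirm both in an enlarged crop.

```bash
python3 - <<'E'
import cv2
im=cv2.imread("pics/top0.png")[165:365,195:375]
cv2.imwrite("pics/crop0.png",cv2.resize(im,None,fx=3,fy=3,interpolation=cv2.INTER_CUBIC))
E
```

```text
(no output)
```

View pics/crop0.png

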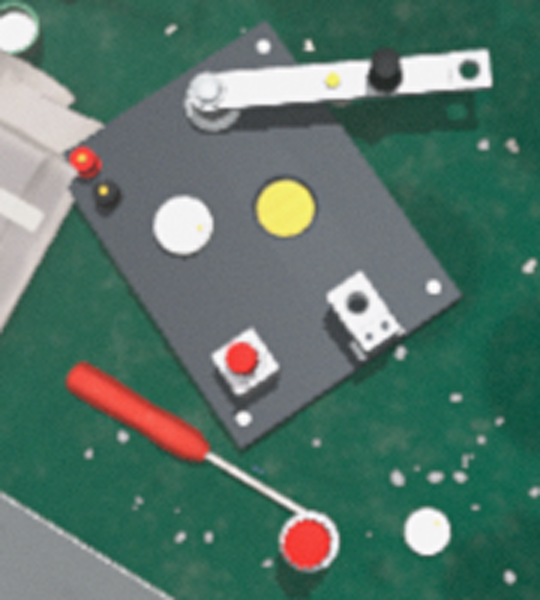

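Confirmed. The disc on the plate is about 61 px across against about 47 px for the loose one at crop (428,531). The pin in the block at crop (242,356) has the smaller head, against about 55 px at (308,542). Next I'll compute positions.

```bash
cat > h.py <<'E'
import numpy as np, cv2
from bench import ctrl, viewer
from scipy.spatial.transform import Rotation as R
def ray(cal,uv,z):
    K,Rm,t=(np.array(cal[k]) for k in("camera_matrix","R","t"))
    d=Rm.T@np.linalg.solve(K,[uv[0],uv[1],1.]); c=-Rm.T@t
    return c+d*(z-c[2])/d[2]
def proj(cal,X):
    K,Rm,t=(np.array(cal[k]) for k in("camera_matrix","R","t"))
    p=K@(Rm@np.array(X)+t); return p[:2]/p[2]
def fit(P,Q): # fixture xy P -> world xy Q ; returns yaw, origin
    P=np.array(P);Q=np.array(Q);p=P-P.mean(0);q=Q-Q.mean(0)
    a=np.arctan2((p[:,0]*q[:,1]-p[:,1]*q[:,0]).sum(),(p*q).sum())
    c,s=np.cos(a),np.sin(a);M=np.array([[c,-s],[s,c]]);o=Q.mean(0)-M@P.mean(0)
    return a,o,M,np.linalg.norm(P@M.T+o-Q,axis=1)
def tool():
    o=ctrl.get_obs();w=o["eef_rot"];return np.array(o["eef_pos"]),R.from_quat([w[1],w[2],w[3],w[0]])
def delta(target,yaw_y=None):
    """shift in tool axes as fraction (150mm) and turn about tool z (30deg); yaw_y: wanted world angle of jaw axis"""
    p,r=tool(); m=r.as_matrix(); ya=np.arctan2(m[1,1],m[0,1])
    print("TCP",p.round(4),"jaw deg",np.degrees(ya).round(2),"tilt",np.degrees(np.arccos(-m[2,2])).round(2),
     "travel@now",(m.T@(np.array(target)-p)/.15).round(4))
    # tool frame upright (z down) correction
    if yaw_y is not None:
        d=(yaw_y-ya+np.pi/2)%np.pi-np.pi/2
        y=np.array([np.cos(ya+d),np.sin(ya+d),0]);z=np.array([0,0,-1.]);x=np.cross(y,z)
        T=np.array([x,y,z]).T; rv=(r.inv()*R.from_matrix(T)).as_rotvec()
        print("turn deg",np.degrees(d).round(1),"dr",(rv/np.radians(30)).round(4),"travel after turn",(T.T@(np.array(target)-p)/.15).round(4))
E
python3 - <<'E'
from h import *
cal=viewer.get_calibration("top")
px=dict(disc=(183,225,.030),pocket=(286,208,.018),fork=(357,303,.063),knob=(386,58,.084),hole=(469,69,.053),pin=(242,356,.088),postR=(87,160,.06),postB=(107,193,.06),pivot=(208,87,.06))
W={k:ray(cal,((v[0]+.5)/3-.5+195,(v[1]+.5)/3-.5+165),v[2]) for k,v in px.items()}
for k,v in W.items(): print(k,v.round(4))
P=dict(pocket=(0,0),fork=(0,-.085),pin=(-.078,-.075),pivot=(0,.085))
a,o,M,e=fit([P[k] for k in P],[W[k][:2] for k in P])
print("yaw",a,np.degrees(a),o,e.round(4))
for k in W: print(k,(M.T@(W[k][:2]-o)).round(4))
E
```

```text
disc [ 0.5037 -0.0905  0.03  ]
pocket [ 0.5184 -0.1567  0.018 ]
fork [ 0.4494 -0.2054  0.063 ]
knob [ 0.6021 -0.2214  0.084 ]
hole [ 0.6054 -0.2758  0.053 ]
pin [ 0.4129 -0.1371  0.088 ]
postR [ 0.5392 -0.032   0.06  ]
postB [ 0.5179 -0.0458  0.06  ]
pivot [ 0.5886 -0.1073  0.06  ]
yaw -0.9529060180867732 -54.59749310898899 [ 0.51890453 -0.15666216] [0.0005 0.0006 0.0007 0.0004]
disc [-0.0628  0.0259]
pocket [-0.0002 -0.0004]
fork [-0.0006 -0.0849]
knob [0.101  0.0302]
hole [0.1472 0.0014]
pin [-0.0773 -0.0751]
postR [-0.0898  0.0888]
postB [-0.091   0.0634]
pivot [0.0001 0.0854]
```

```bash
cat >> h.py <<'E'
A,O=-.9529,np.array([.5189,-.1567])
def F(x,y,z): # fixture mm -> world m
    c,s=np.cos(A),np.sin(A); return np.array([O[0]+(c*x-s*y)/1e3,O[1]+(s*x+c*y)/1e3,z/1e3])
def Finv(w):
    c,s=np.cos(A),np.sin(A); d=(np.array(w[:2])-O)*1e3; return np.array([c*d[0]+s*d[1],-s*d[0]+c*d[1]])
E
python3 - <<'E'
from h import *
delta(F(-40,10,230),A); delta(F(-40,10,230),A+np.pi/2)
c=viewer.get_calibration("wrist");p,r=tool()
print("cam in tool",r.inv().apply(-c["R"].T@c["t"]-p), "axis",r.inv().apply(c["R"][2]))
E
```

```text
TCP [ 0.1588 -0.5521  0.2305] jaw deg -73.97 tilt 0.09 travel@now [ 3.01   -2.1443  0.0074]
turn deg 19.4 dr [-0.0029 -0.0011 -0.6457] travel after turn [ 3.5508e+00 -1.0246e+00  3.1000e-03]
TCP [ 0.1588 -0.5521  0.2305] jaw deg -73.97 tilt 0.09 travel@now [ 3.01   -2.1443  0.0074]
turn deg -70.6 dr [-3.0000e-03  1.4000e-03  2.3543e+00] travel after turn [-1.0246e+00 -3.5508e+00  3.1000e-03]
cam in tool [ 0.07043075 -0.00074131 -0.1422785 ] axis [-2.78856679e-01  7.57142615e-04  9.60332432e-01]
```

```bash
python3 -m handwheel '[{"travel":[0,0,0],"dr":[0,0,-0.22]},{"travel":[0,0,0],"dr":[0,0,-0.22]},{"travel":[0,0,0],"dr":[0,0,-0.21]},{"travel":[0.25,-0.07,0],"dr":[0,0,0]},{"travel":[0.25,-0.07,0],"dr":[0,0,0]},{"travel":[0.25,-0.07,0],"dr":[0,0,0]},{"travel":[0.25,-0.07,0],"dr":[0,0,0]},{"travel":[0.25,-0.07,0],"dr":[0,0,0]},{"travel":[0.25,-0.07,0],"dr":[0,0,0]},{"travel":[0.25,-0.07,0],"dr":[0,0,0]},{"travel":[0.25,-0.07,0],"dr":[0,0,0]},{"travel":[0.25,-0.07,0],"dr":[0,0,0]},{"travel":[0.25,-0.07,0],"dr":[0,0,0]},{"travel":[0.25,-0.07,0],"dr":[0,0,0]},{"travel":[0.25,-0.07,0],"dr":[0,0,0]},{"travel":[0.25,-0.07,0],"dr":[0,0,0]},{"travel":[0.25,-0.07,0],"dr":[0,0,0]},{"travel":[0,0,0],"dr":[0,0,0]}]' 1; python3 - <<'E'
from h import *
delta(F(-40,10,230),A)
E
```

```text
time_s: 1.6
eef_pos: [0.5033, -0.0996, 0.2256]
eef_rot: [-0.006, 0.951, 0.31, 0.0]
wrist_force: [-0.5, 0.2, -0.8]
opening: 1.005
TCP [ 0.5033 -0.0996  0.2256] jaw deg -53.92 tilt 0.67 travel@now [-0.0704  0.1026 -0.0308]
turn deg -0.7 dr [-0.0206 -0.0085  0.0225] travel after turn [-0.0693  0.1038 -0.0293]
```

```bash
python3 -m handwheel '[{"travel":[-0.07,0.1,-0.03],"dr":[-0.02,-0.008,0.022]},{"travel":[0,0,0],"dr":[0,0,0]},{"travel":[0,0,0],"dr":[0,0,0]}]'; python3 - <<'E'
from h import *
import pickle
delta(F(-40,10,230),A)
c=viewer.get_calibration("wrist");im=viewer.camera("wrist");pickle.dump(c,open("w1.pkl","wb"))
cv2.imwrite("pics/w1.png",im[:,:,::-1])
for n,X in dict(disc=F(-62.8,25.9,30),pocket=F(0,0,20),fork=F(0,-85,63),pin=F(-78,-75,88),pivot=F(0,85,60)).items(): print(n,proj(c,X).round(1))
E
```

```text
time_s: 1.85
eef_pos: [0.5038, -0.1166, 0.2289]
eef_rot: [-0.001, 0.952, 0.307, -0.001]
wrist_force: [-0.4, 1.0, -0.7]
opening: 1.001
TCP [ 0.5038 -0.1166  0.2289] jaw deg -54.26 tilt 0.15 travel@now [-0.0061  0.0093 -0.0075]
turn deg -0.3 dr [-0.0032  0.0036  0.0111] travel after turn [-0.006   0.0093 -0.0075]
disc [295.3 190.6]
pocket [357.  214.3]
fork [358.4 308.7]
pin [275.9 311.7]
pivot [366.1 127.9]
```

View pics/w1.png

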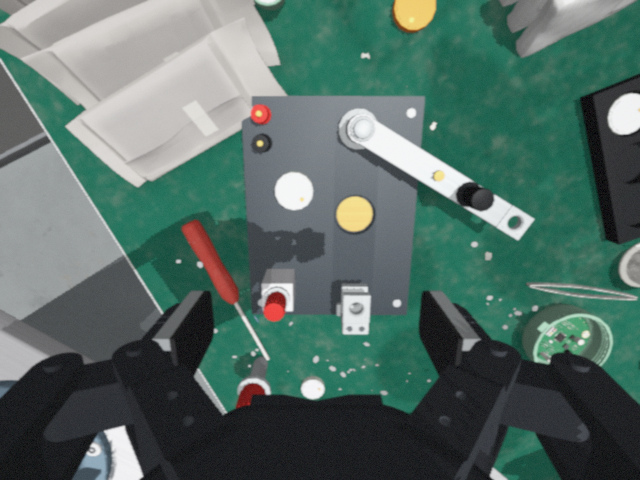

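The wrist view agrees with the top fit to within 2 px (about 1 to 2 mm). The disc is at (294,191), the pocket at (355,214), the fork at (357,309) and the pin at (276,305). Next I'll go down over the disc.

```bash
python3 - <<'E'
from h import *
delta(F(-63,26,70),A)
E
```

```text
TCP [ 0.5038 -0.1172  0.2291] jaw deg -54.3 tilt 0.12 travel@now [ 0.1055 -0.1458  1.0606]
turn deg -0.3 dr [-0.0017  0.0037  0.0098] travel after turn [ 0.1027 -0.1473  1.0606]
```

```bash
python3 -m handwheel '[{"travel":[0.05,-0.075,0.05],"dr":[0,0.004,0.01]},{"travel":[0.05,-0.075,0.2],"dr":[0,0,0]},{"travel":[0,0,0.2],"dr":[0,0,0]},{"travel":[0,0,0.2],"dr":[0,0,0]},{"travel":[0,0,0.2],"dr":[0,0,0]},{"travel":[0,0,0.2],"dr":[0,0,0]},{"travel":[0,0,0],"dr":[0,0,0]},{"travel":[0,0,0],"dr":[0,0,0]}]' 0.4;  python3 - <<'E'
from h import *
delta(F(-63,26,24),A)
c=viewer.get_calibration("wrist");im=viewer.camera("wrist")
cv2.imwrite("pics/w2.png",im[:,:,::-1])
for n,X in dict(disc=F(-62.8,25.9,30),pocket=F(0,0,20),tcp=tool()[0]).items(): print(n,proj(c,X).round(1))
E
```

```text
time_s: 2.57
eef_pos: [0.5019, -0.1005, 0.0698]
eef_rot: [0.003, 0.956, 0.295, 0.003]
wrist_force: [1.0, -0.0, 1.6]
opening: 0.697
TCP [ 0.5019 -0.1005  0.0698] jaw deg -55.7 tilt 0.42 travel@now [ 0.0464 -0.0519  0.3051]
turn deg 1.1 dr [ 0.0123 -0.0069 -0.0368] travel after turn [ 0.0485 -0.049   0.3052]
disc [303.5 252.4]
pocket [409.7 285.7]
tcp [316.7 296.8]
```

View pics/w2.png

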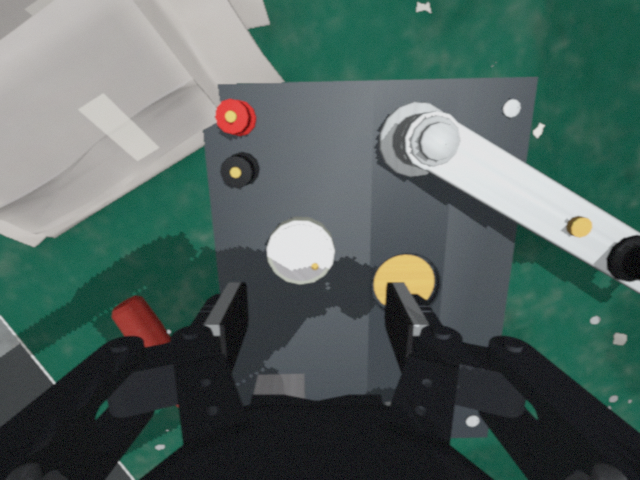

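Disc at (300,251) and pocket at (405,284): the close view puts the fixture about 2 mm towards -x and 0.7 mm towards +y of the top-view fit. I'll aim at the wrist-based position.

```bash
python3 -m handwheel '[{"travel":[0.051,-0.056,0.0],"dr":[0.012,-0.007,-0.037]},{"travel":[0,0,0.06],"dr":[0,0,0]},{"travel":[0,0,0],"dr":[0,0,0]},{"travel":[0,0,0],"dr":[0,0,0]}]' 0.4;  python3 - <<'E'
from h import *
delta(F(-64.5,26.5,24),A)
E
```

```text
time_s: 2.95
eef_pos: [0.5073, -0.0906, 0.0665]
eef_rot: [0.003, 0.953, 0.304, 0.003]
wrist_force: [0.3, -0.5, 0.6]
opening: 0.701
TCP [ 0.5073 -0.0906  0.0665] jaw deg -54.58 tilt 0.52 travel@now [-0.0167 -0.0284  0.2832]
turn deg -0.0 dr [ 0.015  -0.0089  0.0008] travel after turn [-0.0154 -0.0261  0.2835]
```

```bash
python3 -m handwheel '[{"travel":[-0.015,-0.026,0.0],"dr":[0.03,-0.018,0]},{"travel":[0,-0.01,0.1],"dr":[0,0,0]},{"travel":[0,0,0.1],"dr":[0,0,0]},{"travel":[0,0,0.1],"dr":[0,0,0]},{"travel":[0,0,0],"dr":[0,0,0]}]' 0.4;  python3 - <<'E'
from h import *
delta(F(-64.5,26.5,24),A)
E
```

```text
time_s: 3.37
eef_pos: [0.5052, -0.088, 0.0251]
eef_rot: [-0.001, 0.952, 0.305, -0.001]
wrist_force: [-1.1, 0.0, 0.2]
opening: 0.698
TCP [ 0.5052 -0.088   0.0251] jaw deg -54.48 tilt 0.2 travel@now [-0.0144 -0.0037  0.0072]
turn deg -0.1 dr [-0.0055  0.0036  0.0039] travel after turn [-0.0144 -0.0037  0.0072]
```

```bash
python3 -m handwheel '[{"travel":[-0.018,0,0.03],"dr":[0,0,0]},{"travel":[0,0,0],"dr":[0,0,0]}]' 0.4; python3 -m handwheel '[{"travel":[0,0,0],"dr":[0,0,0]},{"travel":[0,0,0],"dr":[0,0,0]},{"travel":[0,0,0],"dr":[0,0,0]},{"travel":[0,0,0],"dr":[0,0,0]},{"travel":[0,0,0],"dr":[0,0,0]},{"travel":[0,0,0],"dr":[0,0,0]}]' -1;  python3 - <<'E'
from h import *
delta(F(-64.5,26.5,22),A)
im=viewer.camera("wrist");c=viewer.get_calibration("wrist")
cv2.imwrite("pics/w3.png",im[:,:,::-1]); p,r=tool()
for n,X in dict(disc=p+[0,0,.008],disc2=F(-64.5,26.5,30),pocket=F(0,0,20)).items(): print(n,proj(c,X).round(1))
E
```

```text
time_s: 3.53
eef_pos: [0.5031, -0.0896, 0.0211]
eef_rot: [-0.001, 0.952, 0.305, -0.002]
wrist_force: [0.2, 0.2, 0.1]
opening: 0.698
time_s: 4.03
eef_pos: [0.5051, -0.0906, 0.0246]
eef_rot: [0.0, 0.952, 0.305, 0.0]
wrist_force: [-0.3, 0.6, -0.2]
opening: 0.405
TCP [ 0.5051 -0.0906  0.0246] jaw deg -54.46 tilt 0.04 travel@now [-0.0037 -0.0179  0.0171]
turn deg -0.1 dr [ 0.0014 -0.0004  0.0044] travel after turn [-0.0037 -0.0179  0.0171]
disc [317.6 304.8]
disc2 [311.3 303.2]
pocket [445.2 343.4]
```

View pics/w3.png

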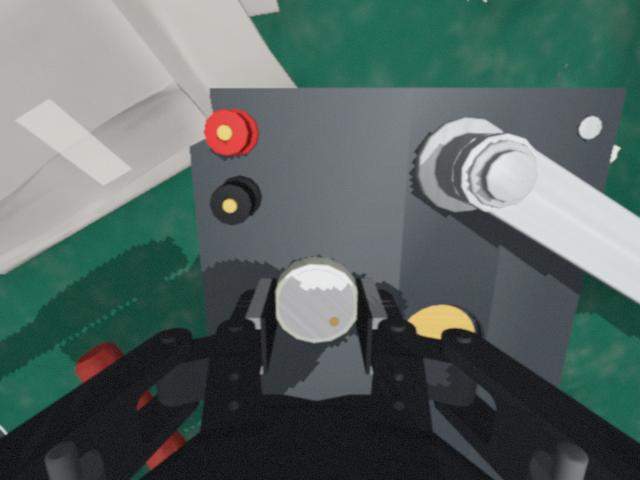

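The grip is good: the disc at (316,302) coincides with the projected TCP at (317.6,304.8), offset about -0.7 mm in x and +1.3 mm in y. Now I'll measure the disc-to-pocket vector properly from the first wrist picture, and the pocket in the picture just taken.

```bash
python3 - <<'E'
from h import *
import pickle
def blob(im,lo,hi,box):
    x0,y0,x1,y1=box; h=cv2.cvtColor(im[y0:y1,x0:x1],cv2.COLOR_BGR2HSV)
    m=cv2.inRange(h,lo,hi); cs,_=cv2.findContours(m,cv2.RETR_EXTERNAL,cv2.CHAIN_APPROX_NONE)
    c=max(cs,key=cv2.contourArea); hull=cv2.convexHull(c); e=cv2.fitEllipse(hull)
    return (np.array(e[0])+[x0,y0]).round(2),np.round(e[1],1)
c1=pickle.load(open("w1.pkl","rb")); i1=cv2.imread("pics/w1.png")
ct=viewer.get_calibration("top"); it=cv2.imread("pics/top0.png")
for nm,im,c,bb,bd in (("w1",i1,c1,(325,185,385,245),(265,165,320,215)),("top",it,ct,(275,220,305,248),(243,228,270,253))):
    b,sb=blob(im,(15,80,80),(35,255,255),bb); d,sd=blob(im,(0,0,170),(180,70,255),bd)
    wb,wd=ray(c,b,.016),ray(c,d,.030)
    print(nm,"brass",b,sb,"disc",d,sd,"F pocket",Finv(wb).round(2),"F disc",Finv(wd).round(2))
i3=cv2.imread("pics/w3.png");c=viewer.get_calibration("wrist")
d,sd=blob(i3,(0,0,110),(180,75,255),(275,255,360,350)); print("w3 disc",d,sd,Finv(ray(c,d,.030)).round(2),"TCP",Finv(tool()[0]).round(2))
for x in (-3,-2,-1,0): print(x,proj(c,F(x+20.5,0,20)).round(1),proj(c,F(x,20.5,20)).round(1),proj(c,F(x+20.5,0,15)).round(1),proj(c,F(x,20.5,15)).round(1))
h=cv2.cvtColor(i3,cv2.COLOR_BGR2HSV); m=cv2.inRange(h[290:345,400:500],(15,80,80),(35,255,255)); ys,xs=np.nonzero(m); print("brass x",xs.min()+400,xs.max()+400,"y",ys.min()+290,ys.max()+290)
E
```

```text
w1 brass [354.15 213.52] [35.  36.6] disc [293.61 190.67] [38.5 39. ] F pocket [-2.5  -0.08] F disc [-64.49  25.78]
top brass [289.72 233.93] [18.6 19.4] disc [255.56 239.51] [19.1 19.4] F pocket [-0.51  0.46] F disc [-62.78  26.32]
w3 disc [316.3  285.35] [ 94.7 117.5] [-62.36  34.92] TCP [-61.8   27.06]
-3 [481.4 343.5] [443.4 305. ] [476.8 337.6] [439.7 300.1]
-2 [483.4 343.5] [445.5 305. ] [478.8 337.6] [441.8 300.1]
-1 [485.5 343.5] [447.7 305. ] [480.8 337.6] [443.9 300.1]
0 [487.6 343.5] [449.8 305. ] [482.8 337.6] [446.  300.1]
brass x 407 474 y 304 339
```

```bash
python3 - <<'E'
from h import *
print(ctrl.get_obs()["wrist_force"])
delta(F(-1.7,0.6,23.5),A)
E
```

```text
[-0.02183154  0.9797126  -0.45019335]
TCP [ 0.5052 -0.0906  0.0245] jaw deg -54.46 tilt 0.04 travel@now [-0.1773  0.4003  0.0072]
turn deg -0.1 dr [ 0.0014 -0.0003  0.0045] travel after turn [-0.1764  0.4007  0.0069]
```

```bash
python3 -m handwheel '[{"travel":[-0.035,0.08,0.004],"dr":[0,0,0]},{"travel":[-0.035,0.08,0.002],"dr":[0,0,0]},{"travel":[-0.035,0.08,0],"dr":[0,0,0]},{"travel":[-0.035,0.08,0],"dr":[0,0,0]},{"travel":[0,0,0],"dr":[0,0,0]},{"travel":[0,0,0],"dr":[0,0,0]}]' -1;  python3 - <<'E'
from h import *
print(ctrl.get_obs()["wrist_force"])
delta(F(-1.7,0.6,23.5),A)
E
```

```text
time_s: 4.58
eef_pos: [0.5174, -0.1491, 0.0235]
eef_rot: [0.001, 0.952, 0.305, 0.0]
wrist_force: [0.1, -0.4, -1.0]
opening: 0.409
[ 0.12204118 -0.43806832 -1.00557629]
TCP [ 0.5174 -0.1491  0.0235] jaw deg -54.51 tilt 0.11 travel@now [-0.0173  0.0354  0.0002]
turn deg -0.1 dr [ 0.0035 -0.0003  0.0029] travel after turn [-0.0173  0.0355  0.0001]
```

```bash
python3 -m handwheel '[{"travel":[-0.0173,0.038,0],"dr":[0,0,0]},{"travel":[0,0,0],"dr":[0,0,0]},{"travel":[0,0,0],"dr":[0,0,0]}]' -1;  python3 - <<'E'
from h import *
print(ctrl.get_obs()["wrist_force"])
delta(F(-1.7,0.6,23.5),A)
E
```

```text
time_s: 4.83
eef_pos: [0.5183, -0.1564, 0.0232]
eef_rot: [0.0, 0.953, 0.304, 0.0]
wrist_force: [-0.9, -0.2, -1.1]
opening: 0.405
[-0.93738447 -0.16436969 -1.10904828]
TCP [ 0.5183 -0.1564  0.0232] jaw deg -54.59 tilt 0.05 travel@now [ 0.0058 -0.0075 -0.0023]
turn deg -0.0 dr [0.0018 0.0002 0.0001] travel after turn [ 0.0058 -0.0075 -0.0023]
```

```bash
python3 -m handwheel '[{"travel":[0.007,-0.009,0],"dr":[0,0,0]},{"travel":[0,0,0],"dr":[0,0,0]}]' -1; python3 -m handwheel '[{"travel":[0,0,0],"dr":[0,0,0]},{"travel":[0,0,0],"dr":[0,0,0]},{"travel":[0,0,0],"dr":[0,0,0]},{"travel":[0,0,0],"dr":[0,0,0]}]' 0.2; python3 - <<'E'
from h import *
delta(F(-1.7,0.6,23.5),A)
im=viewer.camera("wrist");c=viewer.get_calibration("wrist")
cv2.imwrite("pics/w4.png",im[:,:,::-1][200:440,160:480].repeat(2,0).repeat(2,1))
for z in (25,30):print(z,proj(c,F(-2.2,0,z)).round(1))
E
```

```text
time_s: 5.0
eef_pos: [0.5182, -0.154, 0.023]
eef_rot: [0.0, 0.953, 0.304, -0.0]
wrist_force: [-0.6, -0.2, -1.3]
opening: 0.404
time_s: 5.33
eef_pos: [0.5182, -0.1526, 0.0232]
eef_rot: [0.0, 0.952, 0.305, 0.0]
wrist_force: [-0.2, 0.2, 0.1]
opening: 0.601
TCP [ 0.5182 -0.1526  0.0232] jaw deg -54.47 tilt 0.02 travel@now [-0.008   0.0135 -0.0018]
turn deg -0.1 dr [0.0005 0.0002 0.0044] travel after turn [-0.008   0.0135 -0.0018]
25 [320.8 301.8]
30 [321.  307.2]
```

View pics/w4.png

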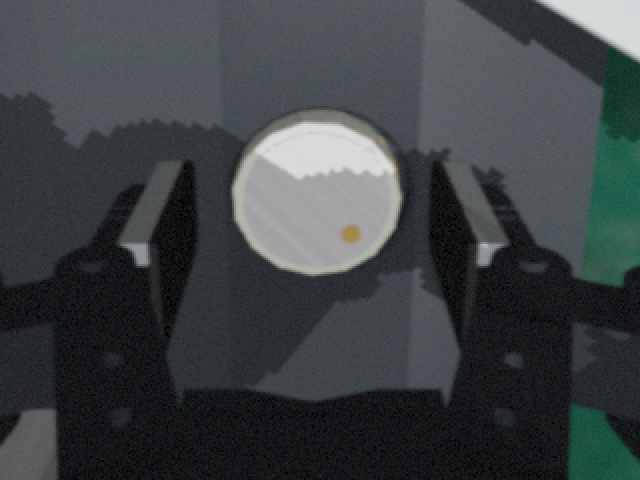

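```bash
python3 - <<'E'
from h import *
c=viewer.get_calibration("wrist")
for z in (25,30):
  t=np.linspace(0,6.283,200)
  for x,y in ((-3.3,1.2),):
    P=np.array([proj(c,F(x+19*np.cos(a),y+19*np.sin(a),z)) for a in t]); P=(P-[160,200])*2
    print(z,"crop x",P[:,0].min().round(1),P[:,0].max().round(1),"y",P[:,1].min().round(1),P[:,1].max().round(1))
  P=np.array([proj(c,F(-2.2+20.5*np.cos(a),20.5*np.sin(a),20)) for a in t]); P=(P-[160,200])*2
print("mouth",P.min(0),P.max(0))
E
```

```text
25 crop x 231.1 402.4 y 118.2 273.7
30 crop x 228.6 405.3 y 126.6 286.4
mouth [231.97567596 109.04074316] [410.78903502 271.81296378]
```

The disc is seated. Its outline (crop x 232 to 402, bottom 274) matches a top face at 25 mm (231 to 402, 274), not 30 mm, and it sits inside the mouth ring about 1.6 mm off centre, which is normal play. Next I'll retreat and go to the knob.

```bash
sed -i 's/^A,O=.*/A,O=-.9529,np.array([.5189,-.1567])+np.array([np.cos(-.9529),np.sin(-.9529)])*-.0018/' h.py
python3 -m handwheel '[{"travel":[0,0,-0.1],"dr":[0,0,0]},{"travel":[0,0,-0.2],"dr":[0,0,0]},{"travel":[0,0,-0.25],"dr":[0,0,0]},{"travel":[0,0,-0.25],"dr":[0,0,0]},{"travel":[0,0,-0.1],"dr":[0,0,0]},{"travel":[0,0,0],"dr":[0,0,0]}]' 0.2; python3 - <<'E'
from h import *
import pickle
c=pickle.load(open("w1.pkl","rb"))
for n,u,z in (("knob",(476,193),.084),("hole",(515,222),.053),("pivot",(361,129),.06),("pin",(276,306),.088),("fork",(357,309),.063)):
    f=Finv(ray(c,u,z)); print(n,f.round(1),"bar ang",np.arctan2(f[0],85-f[1]).round(3))
th=1.053
delta(F(115*np.sin(th),85-115*np.cos(th),130),A+th)
print(ctrl.get_obs()["q"].round(2))
E
```

```text
time_s: 5.88
eef_pos: [0.516, -0.1512, 0.1613]
eef_rot: [-0.003, 0.952, 0.305, -0.002]
wrist_force: [-0.2, 0.7, -0.3]
opening: 0.601
knob [92.  33.7] bar ang 1.063
hole [146.7   1.3] bar ang 1.053
pivot [-2.5 84.1] bar ang -1.234
pin [-76.  -69.3] bar ang -0.458
fork [  0.4 -85.3] bar ang 0.002
TCP [ 0.516  -0.1512  0.1613] jaw deg -54.45 tilt 0.41 travel@now [0.1808 0.6971 0.2039]
turn deg 60.2 dr [-1.4200e-02 -8.0000e-04 -2.0062e+00] travel after turn [-0.5142  0.5022  0.2089]
[-0.51  0.18  1.76 -0.    1.21  0.44]
```

```bash
python3 -m handwheel '[{"travel":[0,0,0],"dr":[0,0,-0.22]},{"travel":[0,0,0],"dr":[0,0,-0.22]},{"travel":[0,0,0],"dr":[0,0,-0.22]},{"travel":[0,0,0],"dr":[0,0,-0.22]},{"travel":[0,0,0],"dr":[0,0,-0.22]},{"travel":[0,0,0],"dr":[0,0,-0.22]},{"travel":[0,0,0],"dr":[0,0,-0.22]},{"travel":[0,0,0],"dr":[0,0,-0.22]},{"travel":[0,0,0],"dr":[0,0,-0.22]},{"travel":[-0.13,0.13,0],"dr":[0,0,0]},{"travel":[-0.13,0.13,0.05],"dr":[0,0,0]},{"travel":[-0.13,0.13,0.05],"dr":[0,0,0]},{"travel":[-0.12,0.12,0.05],"dr":[0,0,0]},{"travel":[0,0,0],"dr":[0,0,0]},{"travel":[0,0,0],"dr":[0,0,0]}]' -0.1; python3 - <<'E'
from h import *
th=1.053
k=F(115*np.sin(th),85-115*np.cos(th),130)
delta(k,A+th)
im=viewer.camera("wrist");c=viewer.get_calibration("wrist")
cv2.imwrite("pics/w5.png",im[:,:,::-1])
print("knob",proj(c,[k[0],k[1],.084]).round(1),"hole",proj(c,F(170*np.sin(th),85-170*np.cos(th),53)).round(1),"tcp",proj(c,tool()[0]).round(1))
E
```

```text
time_s: 7.13
eef_pos: [0.5969, -0.2137, 0.1152]
eef_rot: [-0.014, 0.656, 0.755, -0.003]
wrist_force: [1.1, -0.0, -0.5]
opening: 0.448
TCP [ 0.5969 -0.2137  0.1152] jaw deg 8.08 tilt 1.58 travel@now [-0.0444  0.003  -0.0998]
turn deg -2.3 dr [-0.0425 -0.0311  0.0779] travel after turn [-0.0459  0.0071 -0.0989]
knob [320.4 284.8] hole [317.2 342.4] tcp [316.6 297.7]
```

View pics/w5.png

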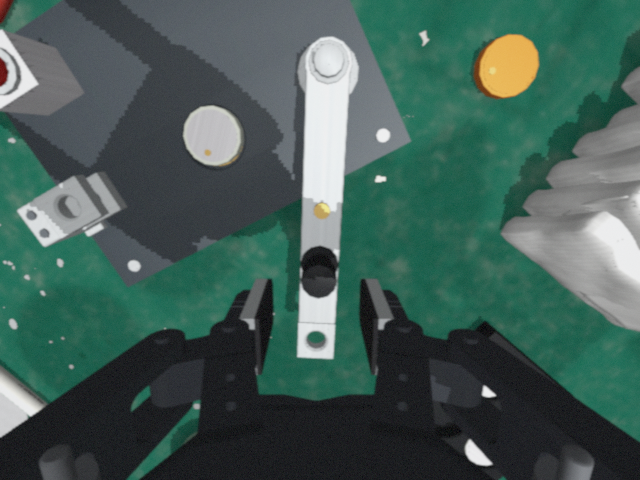

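Knob top at (319,281) against predicted (320,285), bar hole at (316,341) against (317,342). The disc at (213,136) lies flat in the pocket. I'll correct and go down onto the knob.

```bash
python3 -m handwheel '[{"travel":[-0.05,0.004,0],"dr":[-0.045,-0.033,0.08]},{"travel":[0,0,0],"dr":[0,0,0]},{"travel":[0,0,0],"dr":[0,0,0]}]'; python3 - <<'E'
from h import *
th=1.053
delta(F(115*np.sin(th),85-115*np.cos(th),62),A+th)
E
```

```text
time_s: 7.43
eef_pos: [0.5954, -0.2186, 0.1128]
eef_rot: [-0.001, 0.671, 0.741, -0.0]
wrist_force: [-0.0, -0.5, -0.7]
opening: 0.449
TCP [ 0.5954 -0.2186  0.1128] jaw deg 5.68 tilt 0.17 travel@now [-0.0152  0.0213  0.3387]
turn deg 0.1 dr [-0.0044 -0.0036 -0.0017] travel after turn [-0.0145  0.0205  0.3387]
```

```bash
python3 -m handwheel '[{"travel":[-0.015,0.02,0.05],"dr":[0,0,0]},{"travel":[0,0,0.12],"dr":[0,0,0]},{"travel":[0,0,0.12],"dr":[0,0,0]},{"travel":[0,0,0.06],"dr":[0,0,0]},{"travel":[0,0,0],"dr":[0,0,0]},{"travel":[0,0,0],"dr":[0,0,0]}]'; python3 - <<'E'
from h import *
th=1.053
delta(F(115*np.sin(th),85-115*np.cos(th),62),A+th);print(ctrl.get_obs()["wrist_force"])
E
```

```text
time_s: 7.93
eef_pos: [0.599, -0.2184, 0.0601]
eef_rot: [-0.001, 0.669, 0.743, 0.0]
wrist_force: [-0.2, 0.3, 0.9]
opening: 0.449
TCP [ 0.599  -0.2184  0.0601] jaw deg 6.02 tilt 0.09 travel@now [-0.0128 -0.0035 -0.0128]
turn deg -0.3 dr [-0.0015 -0.0025  0.0096] travel after turn [-0.0129 -0.0034 -0.0128]
[-0.1809653   0.27712562  0.89835753]
```

```bash
python3 -m handwheel '[{"travel":[-0.008,0,0],"dr":[0,0,0]},{"travel":[0,0,0],"dr":[0,0,0]},{"travel":[0,0,0],"dr":[0,0,0]},{"travel":[0,0,0],"dr":[0,0,0]},{"travel":[0,0,0],"dr":[0,0,0]}]' -1 && python3 -m handwheel '[{"travel":[0.004,-0.08,0],"dr":[0,0,0.2]},{"travel":[0.004,-0.08,0],"dr":[0,0,0.2]},{"travel":[0.004,-0.08,0],"dr":[0,0,0.2]},{"travel":[0.004,-0.08,0],"dr":[0,0,0.2]},{"travel":[0,0,0],"dr":[0,0,0]}]'; python3 - <<'E'
from h import *
p,r=tool();f=Finv(p);th=np.arctan2(f[0],85-f[1]);print(f,"th",th,"r",np.hypot(f[0],85-f[1]),ctrl.get_obs()["opening"],ctrl.get_obs()["wrist_force"])
delta(F(115*np.sin(th),85-115*np.cos(th),61),A+th)
E
```

```text
time_s: 8.35
eef_pos: [0.5992, -0.2197, 0.061]
eef_rot: [-0.001, 0.669, 0.744, 0.0]
wrist_force: [0.7, -0.2, -4.9]
opening: 0.21
time_s: 8.77
eef_pos: [0.5498, -0.2142, 0.061]
eef_rot: [-0.001, 0.814, 0.581, -0.0]
wrist_force: [0.9, 0.5, -6.5]
opening: 0.206
[66.56871604 -8.10711542] th 0.6207018911852211 r 114.45666820960236 0.20550827005477074 [ 0.87519501  0.5166262  -6.45962948]
TCP [ 0.5498 -0.2142  0.061 ] jaw deg -18.92 tilt 0.13 travel@now [-0.0036 -0.     -0.    ]
turn deg -0.1 dr [-0.0041 -0.0013  0.0037] travel after turn [-0.0036 -0.     -0.    ]
```

```bash
python3 -m handwheel '[{"travel":[0.004,-0.08,0],"dr":[0,0,0.2]},{"travel":[0.003,-0.08,0],"dr":[0,0,0.2]},{"travel":[0.004,-0.08,0],"dr":[0,0,0.2]},{"travel":[0.004,-0.08,0],"dr":[0,0,0.2]},{"travel":[0.004,-0.08,0],"dr":[0,0,0.2]},{"travel":[0,0,0],"dr":[0,0,0]},{"travel":[0,0,0],"dr":[0,0,0]}]'; python3 - <<'E'
from h import *
p,r=tool();f=Finv(p);th=np.arctan2(f[0],85-f[1]);print(f,"th",th,"r",np.hypot(f[0],85-f[1]),ctrl.get_obs()["opening"],ctrl.get_obs()["wrist_force"])
delta(F(0,-30,61),A)
E
```

```text
time_s: 9.35
eef_pos: [0.5, -0.1804, 0.061]
eef_rot: [-0.001, 0.937, 0.35, 0.0]
wrist_force: [0.6, -2.0, -8.2]
opening: 0.205
[ 10.1608241 -29.1145418] th 0.08880637409884994 r 114.56601152227603 0.20486482862089697 [ 0.58046983 -1.99935149 -8.2380739 ]
TCP [ 0.5    -0.1804  0.061 ] jaw deg -49.09 tilt 0.11 travel@now [ 0.0006 -0.068   0.0001]
turn deg -5.5 dr [-0.0034 -0.0011  0.1837] travel after turn [-0.0059 -0.0677 -0.    ]
```

```bash
python3 -m handwheel '[{"travel":[0,-0.033,0],"dr":[0,0,0.09]},{"travel":[0,-0.033,0],"dr":[0,0,0.09]},{"travel":[0,0,0],"dr":[0,0,0]},{"travel":[0,0,0],"dr":[0,0,0]}]'; python3 - <<'E'
from h import *
p,r=tool();f=Finv(p);th=np.arctan2(f[0],85-f[1]);print(f,"th",th)
delta(F(0,-30,61),A)
E
```

```text
time_s: 9.68
eef_pos: [0.4953, -0.1745, 0.0609]
eef_rot: [-0.001, 0.95, 0.312, -0.0]
wrist_force: [-2.3, -0.1, -4.2]
opening: 0.207
[  2.63872977 -29.58075255] th 0.023025363132552667
TCP [ 0.4953 -0.1745  0.0609] jaw deg -53.61 tilt 0.08 travel@now [-0.0025 -0.0176 -0.0004]
turn deg -1.0 dr [-0.0025  0.0004  0.0328] travel after turn [-0.0028 -0.0176 -0.0005]
```

```bash
python3 -m handwheel '[{"travel":[0,-0.018,0],"dr":[0,0,0.03]},{"travel":[0,0,0],"dr":[0,0,0]},{"travel":[0,0,0],"dr":[0,0,0]},{"travel":[0,0,0],"dr":[0,0,0]}]'; python3 - <<'E'
from h import *
p,r=tool();f=Finv(p);th=np.arctan2(f[0],85-f[1]);print(f,"th",th)
delta(F(0,-30,61),A)
E
```

```text
time_s: 10.02
eef_pos: [0.4945, -0.1735, 0.0609]
eef_rot: [-0.0, 0.951, 0.308, -0.0]
wrist_force: [-2.2, 0.3, -3.6]
opening: 0.203
[  1.37792355 -29.61020644] th 0.012022115733772229
TCP [ 0.4945 -0.1735  0.0609] jaw deg -54.16 tilt 0.06 travel@now [-0.0025 -0.0092 -0.0005]
turn deg -0.4 dr [-0.0019  0.0009  0.0144] travel after turn [-0.0026 -0.0092 -0.0005]
```

```bash
python3 -m handwheel '[{"travel":[0,-0.015,0],"dr":[0,0,0.015]},{"travel":[0,0,0],"dr":[0,0,0]},{"travel":[0,0,0],"dr":[0,0,0]}]'; python3 -m handwheel '[{"travel":[0,0,0],"dr":[0,0,0]},{"travel":[0,0,0],"dr":[0,0,0]},{"travel":[0,0,0],"dr":[0,0,0]}]' -0.1; python3 -m handwheel '[{"travel":[0,0,-0.1],"dr":[0,0,0]},{"travel":[0,0,-0.22],"dr":[0,0,0]},{"travel":[0,0,-0.22],"dr":[0,0,0]},{"travel":[0,0,-0.22],"dr":[0,0,0]},{"travel":[0,0,0],"dr":[0,0,0]}]' 0; python3 - <<'E'
from h import *
delta(F(-20,-145,200),A)
E
```

```text
time_s: 10.27
eef_pos: [0.4936, -0.1721, 0.0609]
eef_rot: [0.0, 0.953, 0.304, -0.0]
wrist_force: [-1.0, -0.3, -3.7]
opening: 0.204
time_s: 10.52
eef_pos: [0.4957, -0.1729, 0.0626]
eef_rot: [0.002, 0.953, 0.304, 0.002]
wrist_force: [-0.6, -1.1, 0.3]
opening: 0.449
time_s: 10.93
eef_pos: [0.4963, -0.1726, 0.1822]
eef_rot: [0.002, 0.953, 0.304, 0.003]
wrist_force: [1.0, -1.2, -0.1]
opening: 0.499
TCP [ 0.4963 -0.1726  0.1822] jaw deg -54.61 tilt 0.38 travel@now [-0.782  -0.1435 -0.1228]
turn deg 0.0 dr [ 0.0094 -0.0084 -0.0004] travel after turn [-0.7825 -0.1443 -0.1186]
```

```bash
python3 -m handwheel '[{"travel":[-0.2,-0.035,-0.03],"dr":[0.01,-0.008,0]},{"travel":[-0.2,-0.035,-0.03],"dr":[0,0,0]},{"travel":[-0.2,-0.035,-0.03],"dr":[0,0,0]},{"travel":[-0.18,-0.035,-0.03],"dr":[0,0,0]},{"travel":[0,0,0],"dr":[0,0,0]},{"travel":[0,0,0],"dr":[0,0,0]}]'; python3 - <<'E'
from h import *
delta(F(-20,-145,200),A)
im=viewer.camera("wrist");c=viewer.get_calibration("wrist")
import pickle;pickle.dump(c,open("w6.pkl","wb"))
cv2.imwrite("pics/w6full.png",im[:,:,::-1])
q=[proj(c,F(0,-85,63)),proj(c,F(-78,-75,88)),proj(c,F(0,-30,84)),proj(c,F(0,85,58))]; print(np.round(q,1))
a=np.min(q,0).astype(int)-30; b=np.max(q,0).astype(int)+30; a=np.maximum(a,0);print(a,b)
cr=im[a[1]:b[1],a[0]:b[0],::-1]; s=min(800/cr.shape[1],600/cr.shape[0]);print("scale",s)
cv2.imwrite("pics/w6.png",cv2.resize(cr,None,fx=s,fy=s,interpolation=cv2.INTER_CUBIC))
E
```

```text
time_s: 11.43
eef_pos: [0.3906, -0.2277, 0.2082]
eef_rot: [0.008, 0.952, 0.306, 0.006]
wrist_force: [-0.6, -0.1, 0.3]
opening: 0.5
TCP [ 0.3906 -0.2277  0.2082] jaw deg -54.38 tilt 1.15 travel@now [ 0.0045 -0.0364  0.0539]
turn deg -0.2 dr [ 0.0362 -0.0121  0.0073] travel after turn [ 0.0047 -0.0354  0.0545]
[[ 331.9  146.7]
 [ 226.4  133. ]
 [ 335.2   66.9]
 [ 335.9 -109.9]]
[196   0] [365 176]
scale 3.409090909090909
```

View pics/w6.png

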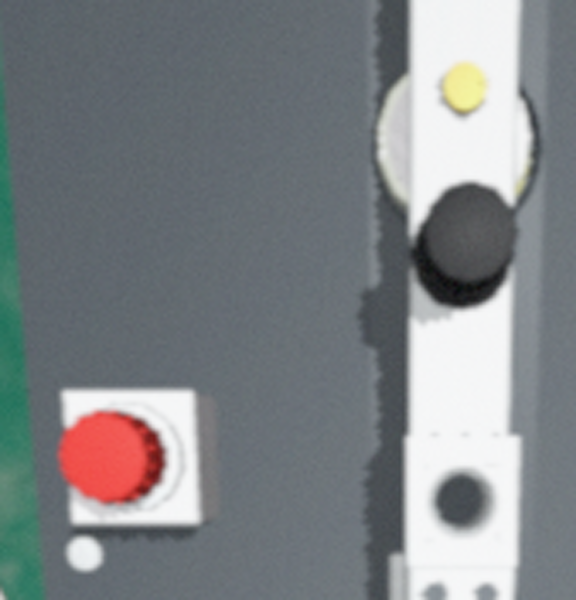

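Fork hole at full-image (331.8,146.4) against predicted (331.9,146.7). The bar's centreline runs through the fork, with the hole dark and concentric, and the knob is about 1 mm off, which is roughly -0.009 rad. The pin top at (227.4,134.1) is within 1 mm of prediction, and the disc is seated under the bar. Next, the pin.

```bash
python3 - <<'E'
from h import *
delta(F(-77.3,-75.6,120),A)
E
```

```text
TCP [ 0.3908 -0.2276  0.2082] jaw deg -54.34 tilt 1.14 travel@now [ 0.4643 -0.4271  0.5827]
turn deg -0.3 dr [ 0.0362 -0.0113  0.0088] travel after turn [ 0.4658 -0.4182  0.588 ]
```

```bash
python3 -m handwheel '[{"travel":[0.1,-0.09,0.05],"dr":[0.036,-0.011,0.009]},{"travel":[0.12,-0.11,0.12],"dr":[0,0,0]},{"travel":[0.12,-0.11,0.14],"dr":[0,0,0]},{"travel":[0.12,-0.1,0.14],"dr":[0,0,0]},{"travel":[0,0,0.14],"dr":[0,0,0]},{"travel":[0,0,0],"dr":[0,0,0]},{"travel":[0,0,0],"dr":[0,0,0]}]' 0; python3 - <<'E'
from h import *
delta(F(-77.3,-75.6,64),A)
E
```

```text
time_s: 12.07
eef_pos: [0.4197, -0.1337, 0.1189]
eef_rot: [0.003, 0.952, 0.305, 0.003]
wrist_force: [0.2, -0.1, -0.3]
opening: 0.499
TCP [ 0.4197 -0.1337  0.1189] jaw deg -54.45 tilt 0.53 travel@now [-0.0552 -0.022   0.3653]
turn deg -0.1 dr [ 0.0158 -0.008   0.005 ] travel after turn [-0.0537 -0.0188  0.3657]
```

```bash
python3 -m handwheel '[{"travel":[-0.05,-0.018,0],"dr":[0.025,-0.013,0]},{"travel":[0,0,0.03],"dr":[0,0,0]},{"travel":[0,0,0],"dr":[0,0,0]},{"travel":[0,0,0],"dr":[0,0,0]}]' 0; python3 - <<'E'
from h import *
delta(F(-77.3,-75.6,64),A)
im=viewer.camera("wrist");c=viewer.get_calibration("wrist")
cv2.imwrite("pics/w7.png",im[:,:,::-1]); print(proj(c,F(-78,-75,88)),proj(c,tool()[0]))
h=cv2.cvtColor(im[220:400,240:400],cv2.COLOR_RGB2HSV); m=cv2.inRange(h,(0,150,120),(8,255,255))|cv2.inRange(h,(172,150,120),(180,255,255)); print(cv2.boundingRect(m))
E
```

```text
time_s: 12.4
eef_pos: [0.4137, -0.1379, 0.1172]
eef_rot: [-0.001, 0.952, 0.305, -0.001]
wrist_force: [-0.5, 0.4, 0.5]
opening: 0.496
TCP [ 0.4137 -0.1379  0.1172] jaw deg -54.44 tilt 0.15 travel@now [-0.0044 -0.0182  0.3545]
turn deg -0.2 dr [-0.0036  0.0034  0.0051] travel after turn [-0.0051 -0.0188  0.3545]
[310.49498249 271.5053967 ] [317.41128737 296.2653701 ]
(0, 23, 87, 150)
```

```bash
python3 -m handwheel '[{"travel":[-0.004,-0.018,0.06],"dr":[0,0,0]},{"travel":[0,0,0.12],"dr":[0,0,0]},{"travel":[0,0,0.12],"dr":[0,0,0]},{"travel":[0,0,0.05],"dr":[0,0,0]},{"travel":[0,0,0],"dr":[0,0,0]},{"travel":[0,0,0],"dr":[0,0,0]}]' 0; python3 - <<'E'
from h import *
delta(F(-77.3,-75.6,64),A);print(ctrl.get_obs()["wrist_force"])
E
```

```text
time_s: 12.95
eef_pos: [0.4128, -0.1383, 0.0641]
eef_rot: [0.002, 0.953, 0.304, 0.001]
wrist_force: [0.3, -0.3, 0.3]
opening: 0.498
TCP [ 0.4128 -0.1383  0.0641] jaw deg -54.63 tilt 0.25 travel@now [ 0.0015 -0.0176  0.0006]
turn deg 0.0 dr [ 0.0082 -0.0012 -0.0011] travel after turn [ 0.0015 -0.0176  0.0006]
[ 0.26295853 -0.31609248  0.32989854]
```

```bash
python3 -m handwheel '[{"travel":[0,-0.02,0],"dr":[0.01,0,0]},{"travel":[0,0,0],"dr":[0,0,0]},{"travel":[0,0,0],"dr":[0,0,0]}]' 0; python3 -m handwheel '[{"travel":[0,0,0],"dr":[0,0,0]},{"travel":[0,0,0],"dr":[0,0,0]},{"travel":[0,0,0],"dr":[0,0,0]},{"travel":[0,0,0],"dr":[0,0,0]},{"travel":[0,0,0],"dr":[0,0,0]},{"travel":[0,0,0],"dr":[0,0,0]}]' -1; python3 - <<'E'
from h import *
delta(F(-77.3,-75.6,64),A);print(ctrl.get_obs()["wrist_force"])
im=viewer.camera("wrist");c=viewer.get_calibration("wrist")
cv2.imwrite("pics/w8.png",im[:,:,::-1]);p=tool()[0]; print(proj(c,[p[0],p[1],.088]),proj(c,F(-78,-75,88)))
E
```

```text
time_s: 13.2
eef_pos: [0.4116, -0.1361, 0.0655]
eef_rot: [-0.0, 0.953, 0.304, 0.001]
wrist_force: [-0.6, 0.3, -0.7]
opening: 0.502
time_s: 13.7
eef_pos: [0.412, -0.136, 0.067]
eef_rot: [0.0, 0.953, 0.304, 0.001]
wrist_force: [-0.8, 1.3, -0.4]
opening: 0.195
TCP [ 0.412 -0.136  0.067] jaw deg -54.61 tilt 0.14 travel@now [-0.0032 -0.0022  0.0203]
turn deg 0.0 dr [ 0.0028 -0.0038 -0.0003] travel after turn [-0.0032 -0.0022  0.0203]
[-0.81796519  1.29190394 -0.35929175]
[317.80047994 320.40216754] [315.10639679 320.17776653]
```

View pics/w8.png

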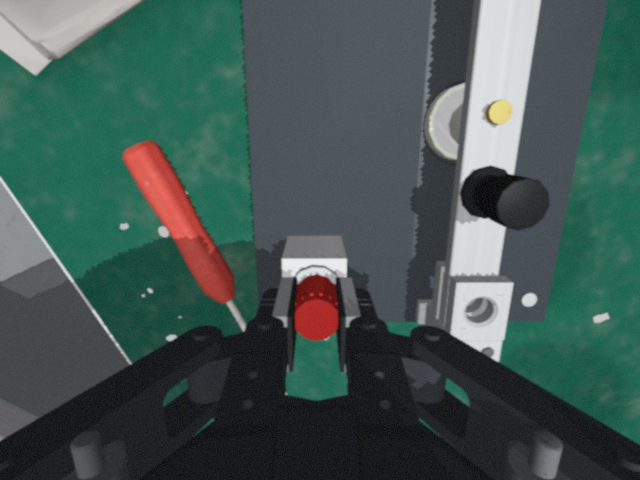

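The pin is gripped: its top at (317,320) equals the TCP projection. I'll lift it straight out.

```bash
python3 -m handwheel '[{"travel":[0,0,-0.05],"dr":[0,0,0]},{"travel":[0,0,-0.1],"dr":[0,0,0]},{"travel":[0,0,-0.1],"dr":[0,0,0]},{"travel":[0,0,-0.1],"dr":[0,0,0]},{"travel":[0,0,-0.08],"dr":[0,0,0]},{"travel":[0,0,0],"dr":[0,0,0]},{"travel":[0,0,0],"dr":[0,0,0]}]' -1; python3 - <<'E'
from h import *
delta(F(0.5,-85,125),A);o=ctrl.get_obs();print(o["wrist_force"],o["opening"])
E
```

```text
time_s: 14.33
eef_pos: [0.413, -0.1371, 0.1367]
eef_rot: [0.002, 0.953, 0.304, 0.002]
wrist_force: [-0.0, -0.3, -0.5]
opening: 0.197
TCP [ 0.413  -0.1371  0.1367] jaw deg -54.64 tilt 0.34 travel@now [-0.0668  0.5065  0.0801]
turn deg 0.0 dr [ 0.0096 -0.006  -0.0014] travel after turn [-0.0669  0.5068  0.0778]
[-0.03428025 -0.29457711 -0.48644907] 0.19711502520948881
```

```bash
python3 -m handwheel '[{"travel":[-0.013,0.1,0],"dr":[0.01,-0.006,0]},{"travel":[-0.013,0.1,0],"dr":[0,0,0]},{"travel":[-0.013,0.1,0],"dr":[0,0,0]},{"travel":[-0.013,0.1,0],"dr":[0,0,0]},{"travel":[-0.013,0.09,0],"dr":[0,0,0]},{"travel":[0,0,0],"dr":[0,0,0]},{"travel":[0,0,0],"dr":[0,0,0]}]' -1; python3 - <<'E'
from h import *
delta(F(0.5,-85,118),A)
E
```

```text
time_s: 14.92
eef_pos: [0.4482, -0.2062, 0.1324]
eef_rot: [-0.002, 0.953, 0.304, -0.001]
wrist_force: [0.7, 0.0, -1.1]
opening: 0.196
TCP [ 0.4482 -0.2062  0.1324] jaw deg -54.64 tilt 0.26 travel@now [ 0.0088 -0.0039  0.0962]
turn deg 0.0 dr [-0.0086  0.0021 -0.0016] travel after turn [ 0.0087 -0.0043  0.0962]
```

```bash
python3 -m handwheel '[{"travel":[0.009,-0.004,0.05],"dr":[-0.01,0,0]},{"travel":[0,0,0.05],"dr":[0,0,0]},{"travel":[0,0,0],"dr":[0,0,0]},{"travel":[0,0,0],"dr":[0,0,0]}]' -1; python3 - <<'E'
from h import *
delta(F(0.5,-85,112),A)
im=viewer.camera("wrist");c=viewer.get_calibration("wrist");p=tool()[0]
print("tip",proj(c,p-[0,0,.045]),"fork",proj(c,F(0,-85,63)))
cv2.imwrite("pics/w9.png",cv2.resize(im[220:400,200:440,::-1],None,fx=3,fy=3,interpolation=cv2.INTER_CUBIC))
E
```

```text
time_s: 15.25
eef_pos: [0.4471, -0.2027, 0.1138]
eef_rot: [-0.001, 0.953, 0.304, -0.001]
wrist_force: [0.1, 0.4, -0.5]
opening: 0.193
TCP [ 0.4471 -0.2027  0.1138] jaw deg -54.64 tilt 0.21 travel@now [0.001  0.0189 0.0117]
turn deg 0.0 dr [-0.0057  0.004  -0.0013] travel after turn [0.001  0.0189 0.0118]
tip [317.42484405 260.60039126] fork [321.83481959 256.84355212]
```

View pics/w9.png

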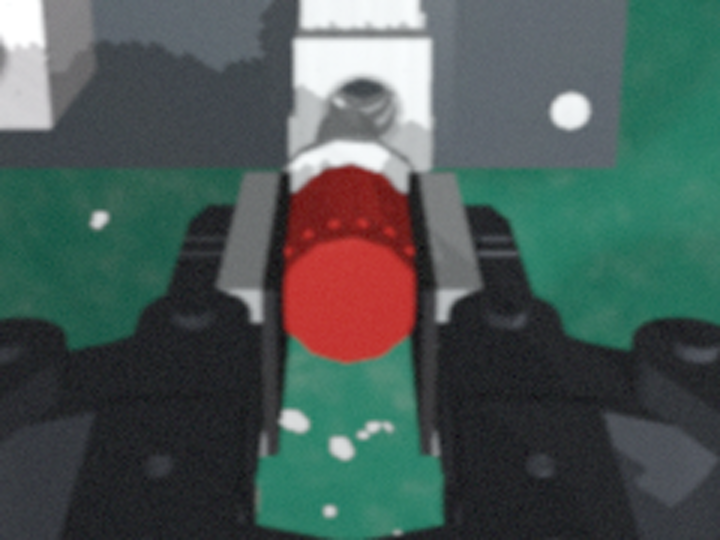

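The fork hole at crop (364,103), which is full x 321.3, matches its prediction. The pin tip is 2 to 3 mm short in x, so I'll correct that before inserting.

```bash
python3 -m handwheel '[{"travel":[0.001,0.018,0],"dr":[-0.006,0.004,0]},{"travel":[0,0,0],"dr":[0,0,0]},{"travel":[0,0,0],"dr":[0,0,0]}]' -1; python3 - <<'E'
from h import *
delta(F(0.3,-85,112),A)
E
```

```text
time_s: 15.55
eef_pos: [0.4487, -0.2041, 0.1139]
eef_rot: [0.0, 0.953, 0.304, 0.0]
wrist_force: [-0.0, 0.1, -0.6]
opening: 0.194
TCP [ 0.4487 -0.2041  0.1139] jaw deg -54.57 tilt 0.01 travel@now [-0.0024  0.0036  0.0124]
turn deg -0.0 dr [ 0.0002 -0.0003  0.0009] travel after turn [-0.0024  0.0036  0.0124]
```

```bash
python3 -m handwheel '[{"travel":[-0.002,0.004,0.03],"dr":[0,0,0]},{"travel":[0,0,0.03],"dr":[0,0,0]},{"travel":[0,0,0.03],"dr":[0,0,0]},{"travel":[0,0,0],"dr":[0,0,0]}]' -1; python3 - <<'E'
from h import *
delta(F(0.3,-85,69),A)
E
```

```text
time_s: 15.88
eef_pos: [0.4493, -0.2051, 0.1]
eef_rot: [0.001, 0.953, 0.304, 0.001]
wrist_force: [-0.5, 0.0, -1.5]
opening: 0.197
TCP [ 0.4493 -0.2051  0.1   ] jaw deg -54.57 tilt 0.11 travel@now [-0.0017 -0.0046  0.2067]
turn deg -0.0 dr [ 0.0035 -0.0013  0.0011] travel after turn [-0.0015 -0.0043  0.2067]
```

The tip is 8 mm inside the upper cheek with no force. Continuing.

```bash
python3 -m handwheel '[{"travel":[0,-0.003,0.03],"dr":[0,0,0]},{"travel":[0,0,0.03],"dr":[0,0,0]},{"travel":[0,0,0.03],"dr":[0,0,0]},{"travel":[0,0,0.03],"dr":[0,0,0]},{"travel":[0,0,0],"dr":[0,0,0]}]' -1; python3 - <<'E'
from h import *
delta(F(0.3,-85,69),A)
E
```

```text
time_s: 16.3
eef_pos: [0.4486, -0.2045, 0.0794]
eef_rot: [0.0, 0.953, 0.304, 0.0]
wrist_force: [-0.2, -0.6, -0.6]
opening: 0.2
TCP [ 0.4486 -0.2045  0.0794] jaw deg -54.58 tilt 0.04 travel@now [-0.0001  0.0018  0.0692]
turn deg -0.0 dr [ 0.0013 -0.0006  0.0007] travel after turn [-0.0001  0.0018  0.0692]
```

```bash
python3 -m handwheel '[{"travel":[0,0.001,0.025],"dr":[0,0,0]},{"travel":[0,0,0.025],"dr":[0,0,0]},{"travel":[0,0,0.02],"dr":[0,0,0]},{"travel":[0,0,0],"dr":[0,0,0]}]' -1; python3 - <<'E'
from h import *
delta(F(0.3,-85,72),A)
E
```

```text
time_s: 16.63
eef_pos: [0.4495, -0.2051, 0.0725]
eef_rot: [0.0, 0.952, 0.305, -0.0]
wrist_force: [-1.9, 0.7, -1.8]
opening: 0.201
TCP [ 0.4495 -0.2051  0.0725] jaw deg -54.53 tilt 0.03 travel@now [-0.0026 -0.0053  0.0035]
turn deg -0.1 dr [0.0008 0.0005 0.0023] travel after turn [-0.0026 -0.0053  0.0035]
```

Home should be at about TCP 0.072. I'll press lightly until contact shows.

```bash
python3 -m handwheel '[{"travel":[-0.001,-0.003,0.02],"dr":[0,0,0]},{"travel":[0,0,0.015],"dr":[0,0,0]}]' -1; python3 -m handwheel '[{"travel":[0,0,0.015],"dr":[0,0,0]},{"travel":[0,0,0.015],"dr":[0,0,0]}]' -1
```

```text
time_s: 16.8
eef_pos: [0.4497, -0.2053, 0.0716]
eef_rot: [0.0, 0.952, 0.305, -0.0]
wrist_force: [-13.0, 8.0, 31.9]
opening: 0.191
time_s: 16.97
eef_pos: [0.4496, -0.2052, 0.0716]
eef_rot: [-0.0, 0.952, 0.306, -0.001]
wrist_force: [-9.6, 6.2, 25.8]
opening: 0.195
```

Contact force is 26 to 32 N at TCP 0.0716, against 0.072 expected when home. Releasing and retreating.

```bash
python3 -m handwheel '[{"travel":[0,0,0],"dr":[0,0,0]},{"travel":[0,0,0],"dr":[0,0,0]},{"travel":[0,0,0],"dr":[0,0,0]},{"travel":[0,0,0],"dr":[0,0,0]}]' 0; python3 -m handwheel '[{"travel":[0,0,-0.1],"dr":[0,0,0]},{"travel":[0,0,-0.2],"dr":[0,0,0]},{"travel":[0,0,-0.2],"dr":[0,0,0]},{"travel":[-0.15,-0.15,-0.1],"dr":[0,0,0]},{"travel":[-0.15,-0.15,0],"dr":[0,0,0]},{"travel":[-0.15,-0.15,0],"dr":[0,0,0]},{"travel":[-0.1,-0.15,0],"dr":[0,0,0]},{"travel":[0,0,0],"dr":[0,0,0]},{"travel":[0,0,0],"dr":[0,0,0]}]'; python3 - <<'E'
from h import *
im=viewer.camera("wrist");c=viewer.get_calibration("wrist")
cv2.imwrite("pics/w10full.png",im[:,:,::-1]);cv2.imwrite("pics/s10.png",viewer.camera("scene")[:,:,::-1])
q=np.array([proj(c,F(*v)) for v in ((0,-85,93),(0,-85,63),(0,-85,67),(0,-30,84),(0,0,25))]);print(q.round(1))
a=np.maximum(np.min(q,0).astype(int)-40,0); b=np.max(q,0).astype(int)+45;print(a)
cr=im[a[1]:b[1],a[0]:b[0],::-1]; s=min(800/cr.shape[1],600/cr.shape[0],4);print("scale",s)
cv2.imwrite("pics/w10.png",cv2.resize(cr,None,fx=s,fy=s,interpolation=cv2.INTER_CUBIC))
E
```

```text
time_s: 17.3
eef_pos: [0.4506, -0.2059, 0.0727]
eef_rot: [0.001, 0.952, 0.306, -0.0]
wrist_force: [0.0, 0.3, 0.2]
opening: 0.498
time_s: 18.05
eef_pos: [0.3267, -0.1797, 0.1634]
eef_rot: [0.001, 0.952, 0.306, -0.001]
wrist_force: [0.0, -0.2, 0.1]
opening: 0.497
[[476.9 107. ]
 [456.7 110. ]
 [459.1 109.6]
 [483.2   2.5]
 [450.1 -17.1]]
[410   0]
scale 3.896103896103896
```

View pics/w10.png

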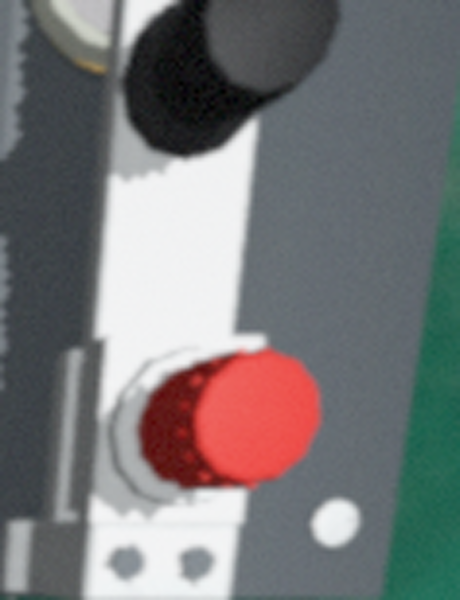

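The pin top at full-image (476.0,107.3) matches its home prediction of (476.9,107.0). The collar lies on the cheek and the disc is still under the bar. Handing in.

```bash
python3 -c "
from bench import ctrl
print(ctrl.hand_in())"
```

```text
the job is handed in; nothing more can be done
None
```

I've handed the job in at about 18 s of robot time. My last checks show it done; hand-in gives no verdict. I slid the disc into the pocket, swung the bar in line with the fork and drove the smaller red pin home.

- **Disc:** after release its outline matched the seated height (top at 25 mm), about 1.6 mm off the pocket's axis. Later views still showed it in the pocket.
- **Bar:** after I let go it was about 0.009 rad off line. The pin now holds it to roughly that play.
- **Pin:** it pressed on the fork with 26 to 32 N at a tool height of 71.6 mm, against 72 mm expected when home. After release its top was within 1 px of the home position, with the collar on the fork.
- **Bench and arm:** I never reached for or pushed any other object, but took no before-and-after comparison of them. The gripper is open and clear, with wrist force near zero.
- **Disagreement:** the top and wrist cameras differed by about 2 mm along the fixture's x axis. I followed the wrist view, and the later fits agreed with it.

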